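# Lap the specimen mounts for three turns

### The arm

A 6-joint arm with a two-finger parallel gripper is mounted at the origin on the work surface. World frame = base frame: x ahead of the robot, y to its left, z up, the work surface at z = 0. Lengths are in m, angles in rad, forces in N, time in s.
With the tool pointing down it reaches from about 0.35 to 0.975 m from the base axis. Payload 4.9 kg.
Tool frame: the origin (TCP) lies midway between the tips of the shut fingers; the grasp point (between the pads) lies ctrl.tcp_to_grasp behind it (ctrl.tcp_to_grasp is the distance from the TCP to the grasp point, in m); z points along the fingers, y is the direction in which the jaws open and shut (so a half turn about z gives the same grasp; the last joint's range is limited). The gripper opens to 85 mm and grips with 20 to 120 N. Pads are 22 mm wide; open, the fingers measure 114 mm over their backs; the gripper's body (76 mm by 85 mm) begins 54 mm behind the grasp point. The pads swing forward as they close: fully open they stand 13 mm farther back than shut.
Start: joints at [1.027, 0.053, 1.613, -0, 1.476, -0.119], TCP at [0.258, 0.569, 0.231] pointing down, gripper open.
Joint ranges: [-3.01, 3.01], [-1.01, 2.22], [0.06, 2.58], [-1.02, 4.17], [0.09, 2.62], [-3.14, 3.14]. Speed limits (rad/s): [2.57, 2.57, 3.14, 3.14, 3.14, 3.14].

### API

Orientations are given as a rotation vector (axis times angle).
In Python, from station import ctrl, get_image, calibration, finish_job, models gives the robot as it stands.
- The arm moves only by the shell command python3 -m creep 'ROWS' [FORCE]. ROWS is JSON, a list of rows, each a list of 7 numbers: the opening, from 0 (shut) to 1 (fully open), then the shift along the tool's x, y, z in m, then the turn, a rotation vector about the tool's x, y, z in degrees. A call has 1 to 20 rows; each row shifts and turns the commanded pose from where the row before left it, along the tool's axes as they then stand; what a row does not reach is not made up. A row lasts 1/10 s, in which the tool goes at most 50 mm and 8.59 degrees, less where a joint would pass 70% of its speed; a pose out of reach is approached as far as the arm can. A call with a gripper value outside its range is refused whole. The fingers move at their own pace and stop on an object; FORCE is the grip in N (left out, the last holds). Time passes only in rows, so rows that do not move let the fingers close. It gives the time, the measured TCP pose, the force and the opening at its end, in the units of the state.
- ctrl.get_obs(): the state, without advancing time (a new reading comes with each control period).
- get_image(name): name is "scene" or "top"; returns the picture (384x512x3 uint8, red, green, blue); there is no depth.
- calibration(name): a dict with "mtx" (3x3 intrinsics, pixels), "R" (3x3) and "t" (3): a world point X has camera coordinates R X + t. Camera axes: x right, y down, z forward; pixel columns grow to the right and rows downward; lengths in m; the calibration is good to about 2 mm. A picture is of the moment at which its call begins. calibration takes no time and is no camera call.
- finish_job(): hands the job in, once; it reports no verdict.
Trained networks look in the newest picture that a camera, given by its name, has taken for a name from the list of things; names that differ only in an ending like _2 or _b are one class to them, and where a whole thing is asked for, a point or a joint stands for the part that bears it (a point fixed in the world has none). Each returns a list of dicts, best first, with "conf" (0 to 1); they miss things now and then, are a little off and sometimes report something else, mostly with a low value. They report only what shows in the picture. A call takes as long as a camera call. They do not tell look-alikes from the thing itself.
- models.search_frame(camera, name): "extent" ([left, top, right, bottom] in pixels, round what is visible of it).
The state is a dict: "t": time; "q": joint angles; "dq": joint speeds; "effort": joint torques, N m; "tool_pos": TCP position; "tool_rot": TCP orientation; "contact_force": force on the tool from outside, world axes, zero at the start; "wrist_torque": the same for the moment, N m; "opening": finger opening in m.
Only numpy, scipy, OpenCV 4.12 (cv2) and the standard library are available. Lean on these libraries where they do the work, as an engineer would, in place of code of your own. Each camera call takes 0.05 s, during which the arm holds its last target. There are 200 camera calls.

### The job

Lap the resin specimen mounts for the microscope: stand every mount from the black mat upright in a pocket of the lapping machine's carrier plate, one to a pocket, then slide the transport lock fully over to released (green dot), and then crank exactly three full turns clockwise (seen from above), stopping with the handle back over the orange mark and letting go of it while all mounts are still in their pockets. After that slide the lock fully back to locked (red dot) and stand every mount upright in the blue tray; never crank while locked, never overshoot or crank backwards, and leave the other things on the bench where they are.

Things in the scene. Friction and masses are not known exactly. Their poses are not given: they have to be found in the camera images.
- mount0: One resin specimen mount: an upright amber or yellow disc 30 mm in diameter and 22 mm tall, 28 to 46 g, with a small dark, red, pale or brass stone section in its top face. Origin at the centre of its underside, z up. Two to four mounts are present (None if absent).
- mount1: One resin specimen mount: an upright amber or yellow disc 30 mm in diameter and 22 mm tall, 28 to 46 g, with a small dark, red, pale or brass stone section in its top face. Origin at the centre of its underside, z up. Two to four mounts are present (None if absent).
- mount2: One resin specimen mount: an upright amber or yellow disc 30 mm in diameter and 22 mm tall, 28 to 46 g, with a small dark, red, pale or brass stone section in its top face. Origin at the centre of its underside, z up. Two to four mounts are present (None if absent).
- mount3: One resin specimen mount: an upright amber or yellow disc 30 mm in diameter and 22 mm tall, 28 to 46 g, with a small dark, red, pale or brass stone section in its top face. Origin at the centre of its underside, z up. Two to four mounts are present (None if absent).
- start_mat: Flat black rubber mat 210 x 130 x 4 mm, fixed, on the left or the right of the lapping machine, where the mounts wait at the start. Origin at the centre of its underside; its long side is its x axis.
- done_tray: Shallow blue tray with white paper inside, 220 x 130 mm outside (long side its x axis), walls 4 mm thick and 10 mm high, inner floor 5 mm above its origin; fixed, on the other side of the machine. Origin at the centre of its underside.
- lapper: Hand lapping machine: white housing 250 (x) x 360 (y) x 50 mm tall, fixed. Origin at the centre of its underside. Near its +y end lies a copper lapping disc under an aluminium carrier plate with four square pockets; near its -y end stands the crank; along its -x edge on the crank's side runs the transport lock.
- lap_center (a point): Centre of the copper lap's top face, 54 mm above the bench; axes as the machine's. The lap is geared to the crank and turns slowly under the mounts, so they may shift and spin within their pockets. The carrier plate is 150 x 150 mm, its top 6.5 mm above this point; it does not turn.
- pocket0 (a point): Centre of one carrier pocket, at the height of the lap's top face: a square opening 46 x 46 mm, sides along the machine's axes, through the plate (top of plate 6.5 mm above this point); pockets are 68 mm apart. A mount stands in it directly on the copper lap, one mount to a pocket.
- pocket1 (a point): Centre of one carrier pocket, at the height of the lap's top face: a square opening 46 x 46 mm, sides along the machine's axes, through the plate (top of plate 6.5 mm above this point); pockets are 68 mm apart. A mount stands in it directly on the copper lap, one mount to a pocket.
- pocket2 (a point): Centre of one carrier pocket, at the height of the lap's top face: a square opening 46 x 46 mm, sides along the machine's axes, through the plate (top of plate 6.5 mm above this point); pockets are 68 mm apart. A mount stands in it directly on the copper lap, one mount to a pocket.
- pocket3 (a point): Centre of one carrier pocket, at the height of the lap's top face: a square opening 46 x 46 mm, sides along the machine's axes, through the plate (top of plate 6.5 mm above this point); pockets are 68 mm apart. A mount stands in it directly on the copper lap, one mount to a pocket.
- crank (a joint): Crank angle in rad, counted on over whole turns; it grows clockwise seen from above. 0: the crank arm points along the machine's +x, over the orange park mark on the housing; it starts within 0.1 of that. One turn is 6.283; no dial shows the count and there is no stop. Light friction (about 0.06 N m, some 1.5 N at the knob) holds it where it is left.
- crank_grip (a point): Point on the upright black crank knob's axis, 12 mm below its top, 112 mm above the bench; it moves with the crank. The knob is a cylinder 20 mm in diameter and 40 mm tall (84 to 124 mm above the bench) that spins freely on its pin, 50 mm from the crank's vertical axis. The steel arm lies below it (74 to 82 mm above the bench).
- crank_axis (a point): Point on the crank's vertical axis, at the housing's top, 50 mm above the bench; axes as the machine's.
- lock (a joint): Transport lock slide in m: 0 = locked, at its end stop by the red dot; 0.060 = released, at its end stop by the green dot. It grows along the machine's +y. About 1.5 N of friction holds it. It starts within 0.008 of locked. The lock does not block the crank by force, but cranking against it spoils the pin.
- lock_grip (a point): Middle of the lock's red grip, an upright block 12 (machine x) x 26 (machine y) x 26 mm tall; this point is 77.5 mm above the bench, 10 mm below the grip's top; the grip's foot is 61.5 mm above the bench. Moves with the lock.
- oil_bottle: Bystander: amber bottle 34 mm in diameter, 75 mm tall, behind the machine. Origin under it.
- dish: Bystander: glass dish 60 mm in diameter, 16 mm tall. Origin under it.
- objective: Bystander: metal microscope objective 32 mm in diameter, 48 mm tall, standing between robot and machine. Origin under it.
- filter_ring: Bystander: black filter ring 48 mm in diameter, 8 mm tall, between robot and machine. Origin under it.
- slide_box: Bystander: green slide box 85 x 160 x 35 mm. Origin under it.
- jar: Bystander: white jar 60 mm in diameter, 85 mm tall. Origin under it.
Mind the look-alikes: they are no part of the job. Leave any brown, pink or purple look-alike of the mount2 alone.

How it is judged:
By the outcome, as a careful person would: the job done as asked, in the order asked, and still so for the second after the job is handed in, with the robot touching nothing.
Of mount0, mount1, mount2, mount3 only 2 to 4 are there at a start; the rules pass over those that are not, and their reading is None.
At some moment in a run one of mount0, mount1, mount2, mount3 may be knocked a few centimetres aside while the robot is not near it.
It also fails if it takes over 210 s, if anything falls off the work surface, if the arm or the gripper's body presses on something with over 40 N, if the wrist force passes 120 N, or if a joint passes its speed limit or range.

## Working session

There is one attempt and no reset: what is moved stays moved. The work goes in short steps, Python scripts to look and compute and a shell command to move; the robot and the scene stay as the last step left them, time stands still between calls to the robot, and variables do not carry over. Pictures are saved under pics/ and viewed, about 12 in all and at most 16, crops included, and the job is handed in when it is done.

```bash
ls; mkdir -p pics; python3 - <<'E'
from station import *
import cv2,numpy as np
o=ctrl.get_obs(); print({k:np.round(v,3) for k,v in o.items()}, ctrl.tcp_to_grasp)
for c in("scene","top"):
    im=get_image(c); cv2.imwrite(f"pics/{c}0.png",cv2.resize(im[:,:,::-1],(800,600),interpolation=cv2.INTER_CUBIC))
    k=calibration(c); print(c,k['mtx'],-k['R'].T@k['t'],k['R'])
    for n in("mount0","lapper","lock_grip","crank_grip","start_mat","done_tray"):
        print(n,[(np.round(d['extent'],1).tolist(),round(d['conf'],2)) for d in models.search_frame(c,n)])
E
```

```text
pics
{'t': np.float64(0.0), 'q': array([ 1.027,  0.053,  1.614, -0.   ,  1.476, -0.119]), 'dq': array([ 0.002,  0.002,  0.001, -0.001,  0.002, -0.001]), 'effort': array([-1.0000e-03, -3.9367e+01, -3.7017e+01, -0.0000e+00,  7.0000e-03,
        0.0000e+00]), 'tool_pos': array([0.257, 0.569, 0.23 ]), 'tool_rot': array([-6.62e-01, -3.07e+00,  3.00e-03]), 'contact_force': array([0.279, 0.307, 1.156]), 'wrist_torque': array([ 0.043, -0.028,  0.035]), 'opening': np.float64(0.085)} 0.0187
scene [[459.69779861   0.         250.63610501]
 [  0.         459.69779861 189.49605254]
 [  0.           0.           1.        ]] [1.20304569 0.26787255 0.968573  ] [[-3.67054855e-01  9.30199021e-01  7.16867842e-04]
 [ 7.37064204e-01  2.91314164e-01 -6.09813428e-01]
 [-5.67456688e-01 -2.23306602e-01 -7.92544680e-01]]
mount0 [([408.0, 253.6, 421.2, 271.6], 0.76), ([365.4, 268.7, 381.6, 280.9], 0.73), ([332.2, 264.5, 342.9, 278.3], 0.57), ([363.2, 190.1, 371.8, 206.2], 0.46), ([345.4, 223.1, 359.6, 232.7], 0.43)]
lapper [([166.5, 147.3, 337.0, 277.5], 0.57)]
lock_grip [([222.9, 146.4, 234.7, 159.1], 0.51)]
[... 249 characters left out ...]
59.8], 0.21)]
top [[347.74427342   0.         251.37447642]
 [  0.         347.74427342 187.32251782]
 [  0.           0.           1.        ]] [0.41649864 0.02215992 0.944704  ] [[ 0.00497959 -0.99997691 -0.00462369]
 [-0.97700348 -0.00387945 -0.21318805]
 [ 0.21316519  0.00557895 -0.97700024]]
mount0 [([149.4, 253.3, 162.5, 263.7], 0.68), ([153.1, 212.8, 167.2, 222.1], 0.64), ([100.8, 197.9, 109.7, 203.1], 0.47), ([157.9, 166.1, 172.3, 176.9], 0.41)]
lapper [([179.9, 150.6, 321.9, 256.7], 0.85)]
lock_grip [([179.0, 155.7, 323.8, 258.8], 0.53)]
crank_grip [([284.5, 169.8, 300.0, 201.6], 0.62)]
start_mat [([117.7, 201.3, 173.4, 280.5], 0.89)]
done_tray [([351.5, 197.6, 408.9, 280.4], 0.78)]
```

View pics/scene0.png

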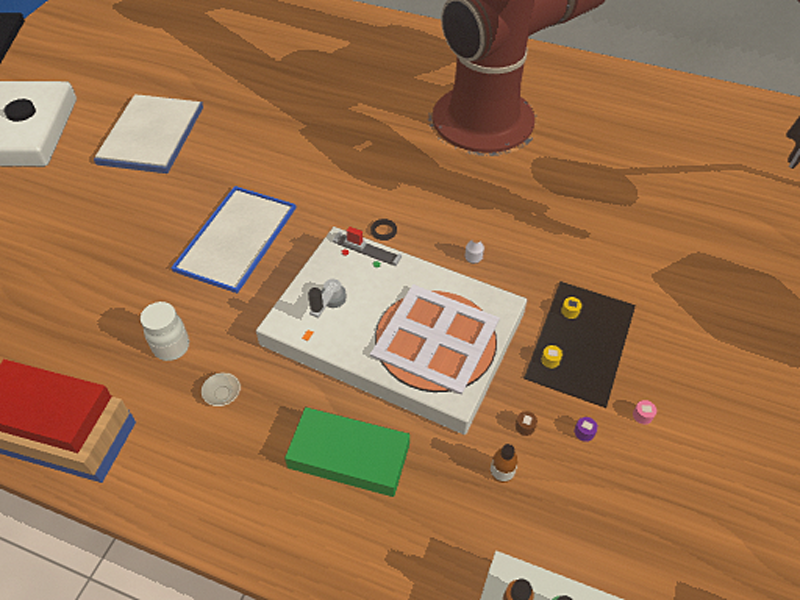

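View pics/top0.png

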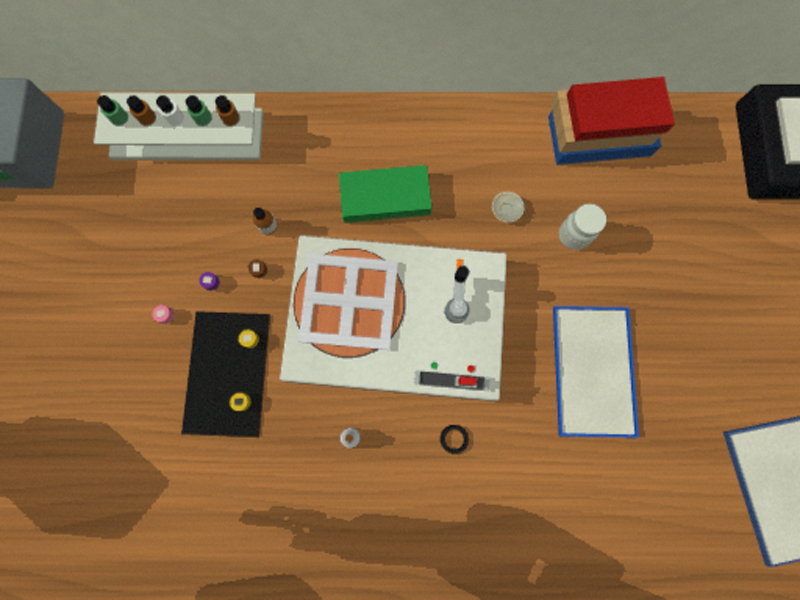

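The mounts to move are the two yellow discs on the mat, at top (248,338) and (240,401) and scene (571,307) and (552,356). The look-alikes to leave are brown at top (257,268), purple (209,281) and pink (162,313). The tray is the one beside the machine at top (595,370); the farther one at (780,480) is a decoy. The crank points at the orange mark (460,265), and the lock grip (467,381) is by the red dot.

```bash
cat > h.py <<'E'
from station import *
import cv2,numpy as np
from scipy.optimize import least_squares
K={c:calibration(c) for c in("scene","top")}
def proj(c,X):
    k=K[c]; p=(np.atleast_2d(X)@k['R'].T+k['t'])@k['mtx'].T; return p[:,:2]/p[:,2:]
def ray(c,uv,z):
    k=K[c]; d=k['R'].T@np.linalg.solve(k['mtx'],[uv[0],uv[1],1]); o=-k['R'].T@k['t']; return (o+d*(z-o[2])/d[2])[:2]
def blobs(im,lo,hi,amin=25):
    hsv=cv2.cvtColor(im,cv2.COLOR_RGB2HSV); m=cv2.inRange(hsv,np.array(lo),np.array(hi))
    m=cv2.morphologyEx(m,cv2.MORPH_CLOSE,np.ones((3,3)))
    cs,_=cv2.findContours(m,cv2.RETR_EXTERNAL,cv2.CHAIN_APPROX_NONE); out=[]
    for c in cs:
        mm=cv2.moments(cv2.drawContours(np.zeros_like(m),[c],-1,1,-1),True)
        if mm['m00']>=amin: out.append((mm['m10']/mm['m00'],mm['m01']/mm['m00'],mm['m00']))
    return sorted(out,key=lambda b:-b[2])
def hullc(c,P):
    h=cv2.convexHull(proj(c,P).astype(np.float32)); m=cv2.moments(h); return np.array([m['m10']/m['m00'],m['m01']/m['m00']])
def cyl(x,y,z0,z1,r):
    a=np.linspace(0,2*np.pi,40); return np.vstack([np.c_[x+r*np.cos(a),y+r*np.sin(a),0*a+z] for z in(z0,z1)])
def fitcyl(obs,z0,z1,r,g):
    "obs: {cam:(u,v)} centroid -> x,y, per-camera fits"
    f=lambda cs:least_squares(lambda p:np.concatenate([hullc(c,cyl(*p,z0,z1,r))-obs[c][:2] for c in cs]),g).x
    return f(list(obs)),{c:f([c]) for c in obs}
YEL=((20,120,90),(34,255,255))
def mounts(z0,cams=("top","scene"),ims=None):
    "yellow discs at base height z0: match across cameras"
    b={c:blobs((ims or {}).get(c) if ims else get_image(c),*YEL) for c in cams}
    return b
E
python3 - <<'E'
from h import *
im={c:get_image(c) for c in K}
b={c:blobs(im[c],*YEL) for c in K}
for c in K: print(c,np.round(b[c],1).tolist())
for t in b['top']:
    g=ray('top',t,0.015)
    s=min(b['scene'],key=lambda s:np.hypot(*(hullc('scene',cyl(*g,.004,.026,.015))-s[:2])))
    print('mount',fitcyl({'top':t,'scene':s},.004,.026,.015,g))
for c in K: print('copper',np.round(blobs(im[c],(4,90,120),(14,190,255),40),1).tolist()[:12])
s=.64
# machine corners (order: +x+y, +x-y, -x-y, -x+y)
C={'top':np.array([(299,236),(506,253),(498,400),(281,381)])*s,'scene':np.array([(467,421),(258,332),(334,228),(526,298)])*s}
L=np.array([(.125,.18),(.125,-.18),(-.125,-.18),(-.125,.18)])
def P(p,xy): a=p[2]; R=np.array([[np.cos(a),-np.sin(a)],[np.sin(a),np.cos(a)]]); return xy@R.T+p[:2]
def res(p,cs): return np.concatenate([(proj(c,np.c_[P(p,L),[.05]*4])-C[c]).ravel() for c in cs])
for cs in(['top'],['scene'],['top','scene']):
    r=least_squares(res,[.45,0,0],args=(cs,)); print(cs,r.x.round(4),np.round(r.fun,1))
T={'top':np.array([(554,308),(628,308),(637,436),(560,436)])*s,'scene':np.array([(173,267),(236,188),(295,206),(237,289)])*s}
for c in T: print('tray',c,[ray(c,u,.010).round(4).tolist() for u in T[c]])
o={'top':np.array([(461,265)])*s}
crop=cv2.resize(im['top'][145:265,175:330,::-1],None,fx=5,fy=5,interpolation=cv2.INTER_CUBIC); cv2.imwrite('pics/m.png',crop)
crop=cv2.resize(im['scene'][140:280,160:345,::-1],None,fx=4.2,fy=4.2,interpolation=cv2.INTER_CUBIC); cv2.imwrite('pics/ms.png',crop)
E
```

```text
scene [[352.8, 227.8, 162.0], [365.5, 196.5, 149.0]]
top [[153.0, 256.7, 129.0], [158.4, 216.3, 118.0]]
mount (array([0.43207735, 0.28415517]), {'top': array([0.43197524, 0.28447149]), 'scene': array([0.43228267, 0.28383641])})
mount (array([0.53847127, 0.27667903]), {'top': array([0.53853507, 0.27695983]), 'scene': array([0.53845826, 0.27645808])})
copper [[262.4, 195.6, 168911.0]]
copper [[253.7, 225.4, 138620.0], [47.9, 64.8, 324.0]]
['top'] [ 0.5732  0.0222 -0.0824] [-0.6 -0.5  0.5 -0.4  1.4  0.5 -1.3  0.1]
['scene'] [ 0.5774  0.0256 -0.0807] [ 1.3  1.3 -2.2 -0.6 -0.8 -1.7  1.5 -0.2]
['top', 'scene'] [ 0.575   0.0238 -0.0818] [-1.2 -1.1 -0.2 -1.   0.7 -0.2 -1.9 -0.6  0.8  0.2 -2.3 -1.7 -1.  -2.5
  1.1 -1.1]
tray top [[0.5942, -0.2544], [0.5947, -0.3835], [0.3783, -0.3795], [0.3777, -0.2518]]
tray scene [[0.597, -0.3789], [0.3841, -0.3731], [0.3859, -0.2474], [0.599, -0.2517]]
```

View pics/m.png

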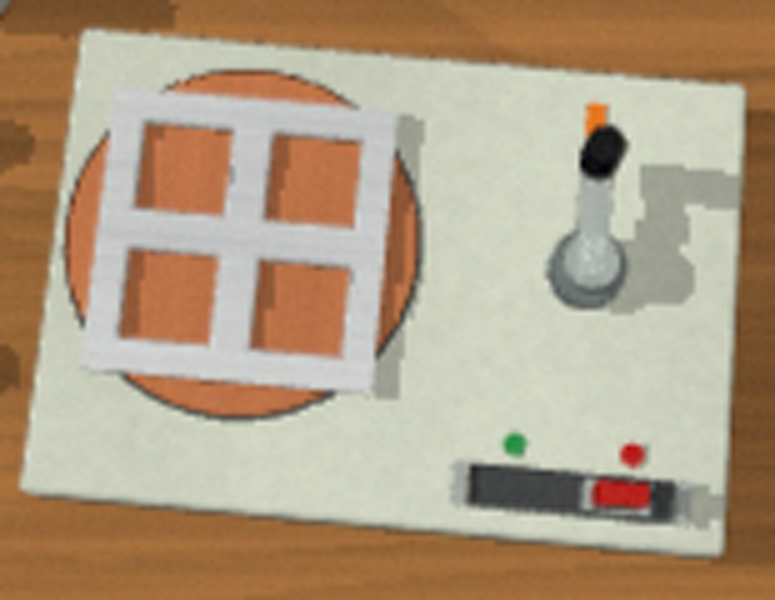

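View pics/ms.png

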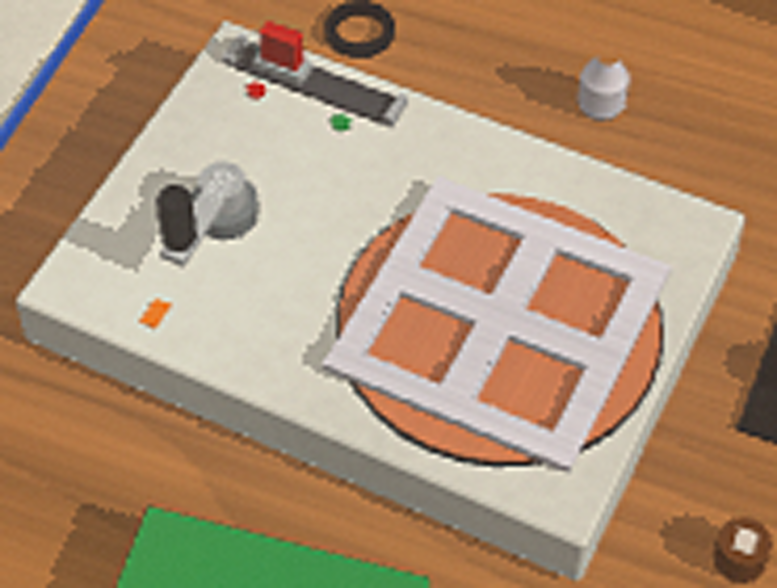

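```bash
python3 - <<'E'
from h import *
tc=lambda a:(np.array(a,float)+.5)/5-.5+[175,145]
sc=lambda a:(np.array(a,float)+.5)/4.2-.5+[160,140]
B={'top':tc([(82,30),(745,86),(722,555),(22,491)]),'scene':sc([(580,543),(20,303),(222,22),(745,215)])}
Q={'top':tc([(117,90),(399,114),(370,394),(80,367)]),'scene':sc([(568,468),(325,365),(430,178),(668,265)])}
def P(p,xy): a=p[2]; R=np.array([[np.cos(a),-np.sin(a)],[np.sin(a),np.cos(a)]]); return np.array(xy)@R.T+p[:2]
q=lambda a,b:np.array([(a,b),(a,-b),(-a,-b),(-a,b)])
def fit(C,L,z,cs): 
    r=least_squares(lambda p:np.concatenate([(proj(c,np.c_[P(p,L),[z]*4])-C[c]).ravel() for c in cs]),[.5,0,0]); return r.x,np.abs(r.fun).max()
for cs in(['top'],['scene'],['top','scene']):
    m,e=fit(B,q(.125,.18),.05,cs); p,e2=fit(Q,q(.075,.075),.0605,cs)
    print(cs,m.round(4),round(e,1),p.round(4),round(e2,1))
a=-.0825
for i,d in enumerate(q(.034,.034)): print('pocket',"+x+y +x-y -x-y -x+y".split()[i],P([p[0],p[1],a],d).round(4))
im={c:get_image(c) for c in K}
kn={c:min(blobs(im[c],(0,0,0),(180,255,60),20),key=lambda b:np.hypot(b[0]-g[0],b[1]-g[1])) for c,g in(('top',tc((603,152))),('scene',sc((178,217))))}
print(kn,fitcyl(kn,.084,.124,.010,[.6,-.09]))
print('hub',ray('top',tc((594,258)),.082),ray('scene',sc((222,180)),.082),'park',ray('top',tc((597,115)),.05),ray('scene',sc((155,313)),.05))
rg={c:[b for b in blobs(im[c],(0,170,90),(6,255,255),8)+blobs(im[c],(172,170,90),(180,255,255),8) if np.hypot(b[0]-g[0],b[1]-g[1])<12] for c,g in(('top',tc((622,494))),('scene',sc((281,45))))}
print(rg)
R=lambda p:np.vstack([np.c_[P([p[0],p[1],a],q(.006,.013)),[z]*4] for z in(.0615,.0875)])
for c in rg:
    print('lock',c,least_squares(lambda p:hullc(c,R(p))-rg[c][0][:2],[.47,-.06]).x)
print('dots',[ray('top',tc(x),.05).round(4) for x in((632,455),(515,444))])
E
```

```text
['top'] [ 0.5745  0.023  -0.0846] 0.8 [ 0.5958  0.1011 -0.09  ] 0.5
['scene'] [ 0.5766  0.0234 -0.0839] 2.1 [ 0.5988  0.1008 -0.0699] 1.0
['top', 'scene'] [ 0.5755  0.0231 -0.0844] 2.0 [ 0.5972  0.1009 -0.08  ] 1.3
pocket +x+y [0.6339 0.1319]
pocket +x-y [0.6283 0.0642]
pocket -x-y [0.5605 0.0698]
pocket -x+y [0.5661 0.1376]
{'top': (294.8196721311475, 175.1639344262295, 61.0), 'scene': (201.78571428571428, 194.71428571428572, 28.0)} (array([ 0.6352369 , -0.07987246]), {'top': array([ 0.63098865, -0.08095567]), 'scene': array([ 0.64096607, -0.07671077])})
hub [ 0.58221593 -0.07909058] [ 0.58251455 -0.07731131] park [ 0.66595343 -0.08605555] [ 0.66354685 -0.08514827]
{'top': [(298.7959183673469, 243.24489795918367, 49.0), (301.1818181818182, 235.1818181818182, 11.0)], 'scene': [(226.8780487804878, 150.29268292682926, 82.0)]}
lock top [ 0.46488426 -0.07652026]
lock scene [ 0.46512238 -0.08968085]
dots [array([ 0.486 , -0.1001]), array([ 0.4913, -0.0404])]
```

```bash
sed -i 's/-obs\[c\]\[:2\] for c in cs\]),g).x/-obs[c][:2] for c in cs]),g,diff_step=3e-3).x/' h.py; cat >> h.py <<'E'
A=-.083
def rot(xy,a=A): return np.array(xy)@np.array([[np.cos(a),-np.sin(a)],[np.sin(a),np.cos(a)]]).T
def near(bs,g): return min(bs,key=lambda b:np.hypot(b[0]-g[0],b[1]-g[1]))
def lockpos(im,g={'top':(299,243),'scene':(227,150)}):
    q=np.array([(.006,.013),(.006,-.013),(-.006,-.013),(-.006,.013)]); out={}
    for c in im:
        bs=[b for b in blobs(im[c],(0,170,90),(6,255,255),20)+blobs(im[c],(172,170,90),(180,255,255),20)]
        o=near(bs,g[c]); f=lambda p:hullc(c,np.vstack([np.c_[rot(q)+p,[z]*4] for z in(.0615,.0875)]))-o[:2]
        out[c]=least_squares(f,[.47,-.06],diff_step=3e-3).x.round(4),np.round(o,1)
    return out
def knobpos(im,g):
    kn={c:near(blobs(im[c],(0,0,0),(180,255,60),15),g[c]) for c in im}
    return fitcyl(kn,.084,.124,.010,[.6,-.09])
def findmounts(im,z0):
    b={c:blobs(im[c],*YEL) for c in im}; out=[]
    for t in b['top']:
        g=ray('top',t,z0+.013)
        s=near(b['scene'],hullc('scene',cyl(*g,z0,z0+.022,.015)))
        out.append(fitcyl({'top':t,'scene':s},z0,z0+.022,.015,g)+(t[2],s[2]))
    return out
E
python3 - <<'E'
from h import *
im={c:get_image(c) for c in K}
print(lockpos(im)); print(knobpos(im,{'top':(295,175),'scene':(202,194)}))
for m in findmounts(im,.004): print(m)
E
python3 -m creep '[[1,0,0,0,0,0,0]]' 40; cat h.py >/dev/null
```

```text
{'scene': (array([ 0.4651, -0.0897]), array([226.9, 150.3,  82. ])), 'top': (array([ 0.4652, -0.0906]), array([298.8, 243.2,  49. ]))}
(array([ 0.63515794, -0.07911989]), {'scene': array([ 0.6406581 , -0.07588558]), 'top': array([ 0.63107409, -0.08124288])})
(array([0.43204195, 0.28426787]), {'top': array([0.43197444, 0.2846345 ]), 'scene': array([0.43218909, 0.28392944])}, 129.0, 150.0)
(array([0.53831474, 0.2767433 ]), {'top': array([0.53833497, 0.27711346]), 'scene': array([0.53831953, 0.27645178])}, 116.0, 161.0)
t: 1.1
tool_pos: [0.2576, 0.5694, 0.2313]
tool_rot: [0.662, 3.071, 0.0]
contact_force: [-0.1, -0.2, 0.1]
opening: 0.0856
```

```bash
cat > go.py <<'E'
# usage: go.py x y z [heading_of_tool_x_deg]  -> tool-frame delta from measured pose
import sys,numpy as np
from station import ctrl
from scipy.spatial.transform import Rotation as R
o=ctrl.get_obs(); r=R.from_rotvec(o['tool_rot']); M=r.as_matrix()
d=r.inv().apply(np.array(list(map(float,sys.argv[1:4])))-o['tool_pos'])
print('t',round(float(o['t']),2),'pos',np.round(o['tool_pos'],4),'delta mm',np.round(d*1e3,1),'hdg',round(np.degrees(np.arctan2(M[1,0],M[0,0])),2),'tilt',np.round(M[:2,2],4),'open',round(float(o['opening']),4),'F',np.round(o['contact_force'],1))
E
python3 -m creep '[[1,0,0,0,0,0,-6.5],[1,0,0,0,0,0,-6.5],[1,0,0,0,0,0,-6.56],[1,-0.0197,-0.027,0.01,0,0,0],[1,-0.0197,-0.027,0.01,0,0,0],[1,-0.0197,-0.027,0.01,0,0,0],[1,-0.0197,-0.027,0.01,0,0,0],[1,-0.0197,-0.027,0.01,0,0,0],[1,-0.0197,-0.027,0.01,0,0,0],[1,-0.0197,-0.027,0.01,0,0,0],[1,-0.0197,-0.027,0.01,0,0,0],[1,-0.0197,-0.027,0.01,0,0,0],[1,-0.0197,-0.027,0.01,0,0,0],[0.75,0,0,0,0,0,0],[0.75,0,0,0,0,0,0],[0.75,0,0,0,0,0,0]]' 40
python3 go.py .4320 .2843 .100
```

```text
t: 2.7
tool_pos: [0.4313, 0.2847, 0.1319]
tool_rot: [0.13, 3.138, 0.001]
contact_force: [1.0, 0.4, 0.3]
opening: 0.064
t 2.7 pos [0.4313 0.2847 0.1319] delta mm [-0.7 -0.4 31.9] hdg 175.26 tilt [0.0006 0.0007] open 0.064 F [1.  0.4 0.3]
```

```bash
python3 -m creep '[[0.75,-0.0007,-0.0004,0.025,0,0,0],[0.75,0,0,0.025,0,0,0],[0.75,0,0,0.025,0,0,0],[0.75,0,0,0.02,0,0,0],[0.75,0,0,0.015,0,0,0],[0.75,0,0,0.010,0,0,0],[0.75,0,0,0,0,0,0],[0,0,0,0,0,0,0],[0,0,0,0,0,0,0],[0,0,0,0,0,0,0],[0,0,0,0,0,0,0],[0,0,0,0,0,0,0],[0,0,0,0,0,0,0]]' 40
python3 go.py .5661 .1376 .160
```

```text
t: 4.0
tool_pos: [0.4333, 0.2841, 0.0128]
tool_rot: [0.131, 3.136, 0.002]
contact_force: [-0.5, 0.4, 6.2]
opening: 0.0281
t 4.0 pos [0.4333 0.2841 0.0128] delta mm [-144.9 -134.7 -147. ] hdg 175.22 tilt [0.0024 0.0012] open 0.0281 F [-0.5  0.4  6.2]
```

```bash
python3 -m creep '[[0,0,0,-0.02,0,0,0],[0,0,0,-0.03,0,0,0],[0,0,0,-0.03,0,0,0],[0,0,0,-0.03,0,0,0],[0,0,0,-0.03,0,0,0],[0,0,0,0,0,0,0]]' 40
python3 go.py .5661 .1376 .152; python3 - <<'E'
from h import *
for c in K: cv2.imwrite(f'pics/g_{c}.png',get_image(c)[:,:,::-1])
a=cv2.imread('pics/g_scene.png')[150:300,260:420]; cv2.imwrite('pics/g.png',cv2.resize(a,None,fx=4,fy=4))
E
```

```text
t: 4.6
tool_pos: [0.4348, 0.2847, 0.1566]
tool_rot: [0.131, 3.131, 0.007]
contact_force: [0.4, -0.5, 0.0]
opening: 0.028
t 4.6 pos [0.4348 0.2847 0.1566] delta mm [-143.1 -135.7    5.1] hdg 175.21 tilt [0.0084 0.0039] open 0.028 F [ 0.4 -0.5  0. ]
```

View pics/g.png

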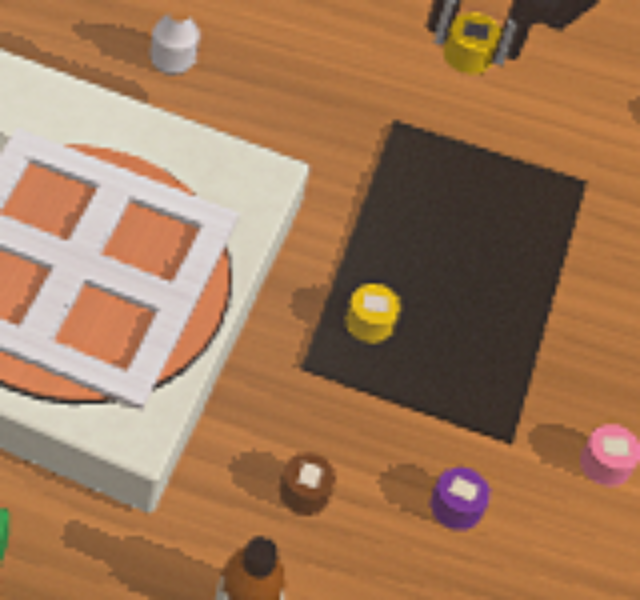

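```bash
python3 -m creep '[[0,-0.0179,-0.017,0,0,0,0],[0,-0.0179,-0.017,0,0,0,0],[0,-0.0179,-0.017,0,0,0,0],[0,-0.0179,-0.017,0,0,0,0],[0,-0.0179,-0.017,0,0,0,0],[0,-0.0179,-0.017,0,0,0,0],[0,-0.0179,-0.017,0.01,0,0,0],[0,-0.0179,-0.017,0.02,0,0,0],[0,0,0,0.02,0,0,0],[0,0,0,0,0,0,0],[0,0,0,0,0,0,0]]' 40
python3 go.py .5661 .1376 .0632
```

```text
t: 5.8
tool_pos: [0.5619, 0.136, 0.0993]
tool_rot: [-0.131, -3.135, 0.001]
contact_force: [-0.1, 0.3, 1.2]
opening: 0.028
t 5.8 pos [0.5619 0.136  0.0993] delta mm [-4.2  2.  36.1] hdg 175.22 tilt [-0.0041 -0.0004] open 0.028 F [-0.1  0.3  1.2]
```

```bash
python3 -m creep '[[0,-0.0042,0.002,0.01,0,0,0],[0,0,0,0.01,0,0,0],[0,0,0,0,0,0,0],[0,0,0,0,0,0,0]]' 40
python3 go.py .5661 .1376 .0632
```

```text
t: 6.2
tool_pos: [0.5675, 0.1379, 0.081]
tool_rot: [-0.13, -3.138, 0.0]
contact_force: [-0.1, -0.3, 0.3]
opening: 0.0283
t 6.2 pos [0.5675 0.1379 0.081 ] delta mm [ 1.3 -0.4 17.8] hdg 175.25 tilt [-0.0007 -0.0001] open 0.0283 F [-0.1 -0.3  0.3]
```

```bash
python3 -m creep '[[0,0.001,0,0.008,0,0,0],[0,0,0,0.006,0,0,0],[0,0,0,0.0035,0,0,0],[0,0,0,0,0,0,0],[0,0,0,0,0,0,0],[0,0,0,0,0,0,0]]' 40
python3 go.py .5661 .1376 .0632
python3 -m creep '[[0.6,0,0,0,0,0,0],[0.6,0,0,0,0,0,0],[0.6,0,0,0,0,0,0],[0.6,0,0,0,0,0,0],[0.6,0,0,-0.015,0,0,0],[0.75,0,0,-0.03,0,0,0],[0.75,0,0,-0.03,0,0,0],[0.75,0,0,0,0,0,0]]' 40
python3 go.py .5383 .2767 .13
```

```text
t: 6.8
tool_pos: [0.5668, 0.1378, 0.0639]
tool_rot: [0.131, 3.139, 0.0]
contact_force: [0.0, 0.2, 0.0]
opening: 0.028
t 6.8 pos [0.5668 0.1378 0.0639] delta mm [ 0.7 -0.2  0.7] hdg 175.22 tilt [0.0001 0.    ] open 0.028 F [0.  0.2 0. ]
t: 7.6
tool_pos: [0.5705, 0.1383, 0.1459]
tool_rot: [0.13, 3.128, 0.003]
contact_force: [0.9, 0.2, 0.9]
opening: 0.0637
t 7.6 pos [0.5705 0.1383 0.1459] delta mm [ 43.8 135.2  15.7] hdg 175.23 tilt [0.011  0.0012] open 0.0637 F [0.9 0.2 0.9]
```

```bash
python3 -m creep '[[0.75,0.0066,0.0227,0,0,0,0],[0.75,0.0066,0.0227,0,0,0,0],[0.75,0.0066,0.0227,0,0,0,0],[0.75,0.0066,0.0227,0,0,0,0],[0.75,0.0066,0.0227,0,0,0,0],[0.75,0.0066,0.0227,0.0,0,0,0],[0.75,0,0,0,0,0,0],[0.75,0,0,0,0,0,0],[0.75,0,0,0,0,0,0]]' 40
python3 - <<'E'
from h import *
im={c:get_image(c) for c in K}
for m in findmounts(im,.004): print(m)
for m in findmounts(im,.054): print(m)
E
python3 go.py .5383 .2767 .012
```

```text
t: 8.5
tool_pos: [0.5388, 0.2761, 0.1388]
tool_rot: [-0.132, -3.139, 0.001]
contact_force: [-0.7, -0.2, -0.4]
opening: 0.0637
(array([0.55517444, 0.13707059]), {'top': array([0.5743513 , 0.14369922]), 'scene': array([0.53092884, 0.13025606])}, 119.0, 150.0)
(array([0.53598502, 0.27660216]), {'top': array([0.53399705, 0.2766485 ]), 'scene': array([0.53845826, 0.27645808])}, 76.0, 162.0)
(array([0.56598712, 0.13731365]), {'top': array([0.56584575, 0.13714614]), 'scene': array([0.56617737, 0.13747076])}, 119.0, 150.0)
(array([0.54798859, 0.27073101]), {'top': array([0.52767143, 0.26293522]), 'scene': array([0.57331277, 0.27600258])}, 76.0, 162.0)
t 8.6 pos [0.5389 0.2759 0.1388] delta mm [  0.7   0.8 126.8] hdg 175.15 tilt [-0.     -0.0002] open 0.0637 F [ 0.4 -0.2 -0.2]
```

```bash
python3 -m creep '[[0.75,0.0007,0.0008,0.025,0,0,0],[0.75,0,0,0.025,0,0,0],[0.75,0,0,0.025,0,0,0],[0.75,0,0,0.025,0,0,0],[0.75,0,0,0.017,0,0,0],[0.75,0,0,0.0098,0,0,0],[0.75,0,0,0,0,0,0],[0,0,0,0,0,0,0],[0,0,0,0,0,0,0],[0,0,0,0,0,0,0],[0,0,0,0,0,0,0],[0,0,0,0,0,0,0],[0,0,0,0,0,0,0]]' 40
python3 go.py .5383 .2767 .012
python3 -m creep '[[0,0,0,-0.02,0,0,0],[0,0,0,-0.03,0,0,0],[0,0,0,-0.03,0,0,0],[0,0,0,-0.03,0,0,0],[0,0,0,-0.03,0,0,0],[0,0,0,0,0,0,0],[0,0,0,0,0,0,0],[0,0,0,0,0,0,0]]' 40
python3 go.py .6283 .0642 .152
```

```text
t: 9.9
tool_pos: [0.5394, 0.2782, 0.0139]
tool_rot: [0.131, 3.136, 0.002]
contact_force: [0.5, -0.3, 6.1]
opening: 0.0282
t 9.9 pos [0.5394 0.2782 0.0139] delta mm [ 1.  -1.6  1.9] hdg 175.23 tilt [0.003 0.001] open 0.0282 F [ 0.5 -0.3  6.1]
t: 10.7
tool_pos: [0.5369, 0.2772, 0.1499]
tool_rot: [-0.131, -3.136, 0.002]
contact_force: [0.2, 0.5, -0.7]
opening: 0.028
t 10.7 pos [0.5369 0.2772 0.1499] delta mm [-108.9 -204.7   -2.1] hdg 175.22 tilt [-0.0031 -0.0011] open 0.028 F [ 0.2  0.5 -0.7]
```

```bash
python3 -m creep '[[0,-0.0107,-0.0204,0,0,0,0],[0,-0.0107,-0.0204,0,0,0,0],[0,-0.0107,-0.0204,0,0,0,0],[0,-0.0107,-0.0204,0,0,0,0],[0,-0.0107,-0.0204,0,0,0,0],[0,-0.0107,-0.0204,0,0,0,0],[0,-0.0107,-0.0204,0,0,0,0],[0,-0.0107,-0.0204,0,0,0,0],[0,-0.0107,-0.0204,0,0,0,0],[0,-0.0107,-0.0204,0,0,0,0],[0,0,0,0.03,0,0,0],[0,0,0,0.03,0,0,0],[0,0,0,0.01,0,0,0],[0,0,0,0,0,0,0],[0,0,0,0,0,0,0],[0,0,0,0,0,0,0]]' 40
python3 go.py .6283 .0642 .0642
```

```text
t: 12.3
tool_pos: [0.6289, 0.0656, 0.0839]
tool_rot: [0.13, 3.136, 0.0]
contact_force: [0.0, -0.1, 0.4]
opening: 0.0281
t 12.3 pos [0.6289 0.0656 0.0839] delta mm [ 0.5 -1.5 19.7] hdg 175.24 tilt [ 0.0029 -0.0001] open 0.0281 F [ 0.  -0.1  0.4]
```

```bash
python3 -m creep '[[0,0.0005,-0.0013,0.008,0,0,0],[0,0,0,0.007,0,0,0],[0,0,0,0.0043,0,0,0],[0,0,0,0,0,0,0],[0,0,0,0,0,0,0],[0,0,0,0,0,0,0]]' 40
python3 go.py .6283 .0642 .0642
python3 -m creep '[[0.6,0,0,0,0,0,0],[0.6,0,0,0,0,0,0],[0.6,0,0,0,0,0,0],[0.6,0,0,0,0,0,0],[0.6,0,0,-0.015,0,0,0],[0.6,0,0,-0.025,0,0,0],[0.6,0,0,-0.03,0,0,0],[0.6,0,0,-0.02,0,0,0],[0.6,0,0,0,0,0,0],[0.6,0,0,0,0,0,0],[0.6,0,0,0,0,0,0]]' 40
python3 go.py .4652 -.0902 .154
```

```text
t: 12.9
tool_pos: [0.6276, 0.0645, 0.0639]
tool_rot: [0.131, 3.138, 0.001]
contact_force: [-1.7, 0.9, 5.7]
opening: 0.028
t 12.9 pos [0.6276 0.0645 0.0639] delta mm [-0.7 -0.3 -0.3] hdg 175.22 tilt [0.0011 0.0005] open 0.028 F [-1.7  0.9  5.7]
t: 14.0
tool_pos: [0.626, 0.0642, 0.151]
tool_rot: [-0.131, -3.136, 0.0]
contact_force: [-0.9, -0.6, 0.2]
opening: 0.0512
t 14.0 pos [0.626  0.0642 0.151 ] delta mm [ 147.4 -167.2   -2.5] hdg 175.22 tilt [-0.0027  0.    ] open 0.0512 F [-0.9 -0.6  0.2]
```

```bash
python3 -m creep '[[0.6,0.0149,-0.0167,0,0,0,0],[0.6,0.0149,-0.0167,0,0,0,0],[0.6,0.0149,-0.0167,0,0,0,0],[0.6,0.0149,-0.0167,0,0,0,0],[0.6,0.0149,-0.0167,0,0,0,0],[0.6,0.0149,-0.0167,0,0,0,0],[0.6,0.0149,-0.0167,0,0,0,0],[0.6,0.0149,-0.0167,0,0,0,0],[0.6,0.0149,-0.0167,0,0,0,0],[0.6,0.0149,-0.0167,0,0,0,0],[0.6,0,0,0,0,0,0],[0.6,0,0,0,0,0,0],[0.6,0,0,0,0,0,0]]' 40
python3 - <<'E'
from h import *
im={c:get_image(c) for c in K}
for m in findmounts(im,.054): print(m)
print(ctrl.get_obs()['q'].round(3))
E
python3 go.py .4652 -.0902 .0665
```

```text
t: 15.3
tool_pos: [0.4648, -0.0893, 0.1521]
tool_rot: [-0.13, -3.138, -0.001]
contact_force: [-0.9, -0.2, 0.5]
opening: 0.0512
(array([0.56569422, 0.13672434]), {'top': array([0.56555692, 0.13678132]), 'scene': array([0.56586748, 0.13668242])}, 116.0, 151.0)
(array([0.62714775, 0.06406066]), {'top': array([0.62693301, 0.06401214]), 'scene': array([0.62738833, 0.06412461])}, 115.0, 156.0)
[-0.347 -0.26   2.037  0.     1.366 -1.835]
t 15.4 pos [ 0.465  -0.0893  0.1524] delta mm [-0.3 -1.  85.9] hdg 175.27 tilt [-0.0005  0.0004] open 0.051 F [-0.8  0.1 -0.8]
```

```bash
python3 -m creep '[[0.6,0,-0.001,0.02,0,0,0],[0.6,0,0,0.02,0,0,0],[0.6,0,0,0.02,0,0,0],[0.6,0,0,0.015,0,0,0],[0.6,0,0,0.0105,0,0,0],[0.6,0,0,0,0,0,0],[0,0,0,0,0,0,0],[0,0,0,0,0,0,0],[0,0,0,0,0,0,0],[0,0,0,0,0,0,0],[0,0,0,0,0,0,0]]' 40
python3 go.py .4652 -.0902 .0665
python3 -m creep '[[0,0,0.008,0,0,0,0],[0,0,0.008,0,0,0,0],[0,0,0.008,0,0,0,0],[0,0,0.008,0,0,0,0],[0,0,0.008,0,0,0,0],[0,0,0.008,0,0,0,0],[0,0,0,0,0,0,0],[0,0,0,0,0,0,0]]' 40
python3 go.py .4652 -.0902 .0665
```

```text
t: 16.5
tool_pos: [0.4654, -0.0909, 0.0684]
tool_rot: [0.131, 3.137, -0.0]
contact_force: [-0.1, 1.2, 5.3]
opening: 0.0251
t 16.5 pos [ 0.4654 -0.0909  0.0684] delta mm [0.3 0.7 1.9] hdg 175.22 tilt [ 0.0019 -0.0003] open 0.0251 F [-0.1  1.2  5.3]
t: 17.3
tool_pos: [0.4697, -0.0426, 0.0684]
tool_rot: [0.13, 3.136, 0.0]
contact_force: [-1.1, 2.3, 6.2]
opening: 0.0251
t 17.3 pos [ 0.4697 -0.0426  0.0684] delta mm [  0.5 -47.8   1.9] hdg 175.24 tilt [ 0.0025 -0.0001] open 0.0251 F [-1.1  2.3  6.2]
```

```bash
python3 -m creep '[[0,0,0.003,0,0,0,0],[0,0,0.003,0,0,0,0],[0,0,0,0,0,0,0],[0,0,0,0,0,0,0]]' 40; python3 go.py .4652 -.0902 .0665
python3 -m creep '[[0,0,0.003,0,0,0,0],[0,0,0.003,0,0,0,0],[0,0,0,0,0,0,0],[0,0,0,0,0,0,0]]' 40; python3 go.py .4652 -.0902 .0665
python3 -m creep '[[0,0,0.003,0,0,0,0],[0,0,0,0,0,0,0],[0,0,0,0,0,0,0]]' 40; python3 go.py .4652 -.0902 .0665
```

```text
t: 17.7
tool_pos: [0.4701, -0.0372, 0.0684]
tool_rot: [0.131, 3.136, -0.002]
contact_force: [-0.7, -0.4, 4.4]
opening: 0.0251
t 17.7 pos [ 0.4701 -0.0372  0.0684] delta mm [  0.5 -53.2   2. ] hdg 175.23 tilt [ 0.0024 -0.0013] open 0.0251 F [-0.7 -0.4  4.4]
t: 18.1
tool_pos: [0.4702, -0.0368, 0.0684]
tool_rot: [0.129, 3.137, -0.023]
contact_force: [-3.1, -21.9, 3.0]
opening: 0.0247
t 18.1 pos [ 0.4702 -0.0368  0.0684] delta mm [  0.6 -53.6   2.7] hdg 175.29 tilt [ 0.001  -0.0144] open 0.0247 F [ -3.1 -21.9   3. ]
t: 18.4
tool_pos: [0.4702, -0.0366, 0.0684]
tool_rot: [0.128, 3.138, -0.033]
contact_force: [-4.2, -31.0, 3.2]
opening: 0.0249
t 18.4 pos [ 0.4702 -0.0366  0.0684] delta mm [  0.6 -53.8   3. ] hdg 175.32 tilt [ 0.0002 -0.0208] open 0.0249 F [ -4.2 -31.    3.2]
```

```bash
python3 -m creep '[[0,0,-0.004,0,0,0,0],[0,0,-0.003,0,0,0,0],[0,0,0,0,0,0,0],[0.6,0,0,0,0,0,0],[0.6,0,0,0,0,0,0],[0.6,0,0,0,0,0,0],[0.6,0,0,0,0,0,0],[0.6,0,0,-0.015,0,0,0],[0.6,0,0,-0.025,0,0,0],[0.6,0,0,-0.03,0,0,0],[0.6,0,0,-0.02,0,0,0],[0.6,0,0,0,0,0,8.5],[0.6,0,0,0,0,0,8.5],[0.6,0,0,0,0,0,8.5],[0.6,0,0,0,0,0,8.5],[0.6,0,0,0,0,0,8.5],[0.6,0,0,0,0,0,8.5],[0.6,0,0,0,0,0,8.5],[0.6,0,0,0,0,0,8.5],[0.6,0,0,0,0,0,8.5]]' 40
python3 -m creep '[[0.6,0,0,0,0,0,8.5],[0.6,0,0,0,0,0,5],[0.6,0,0,0,0,0,0],[0.6,0,0,0,0,0,0]]' 40
python3 - <<'E'
from h import *
im={c:get_image(c) for c in K}
print(lockpos(im,{'top':(275,241),'scene':(248,158)}))
print(knobpos(im,{'top':(295,175),'scene':(202,194)}))
a=cv2.resize(im['top'][145:265,175:330,::-1],None,fx=4,fy=4,interpolation=cv2.INTER_CUBIC);b=cv2.resize(im['scene'][140:280,160:345,::-1],(620,470),interpolation=cv2.INTER_CUBIC)
cv2.imwrite('pics/k_top.png',a); cv2.imwrite('pics/k_sc.png',b)
c=np.vstack([cv2.resize(im['top'][160:210,265:325,::-1],(400,333),interpolation=cv2.INTER_CUBIC),cv2.resize(im['scene'][165:215,185:245,::-1],(400,333),interpolation=cv2.INTER_CUBIC)])
d=np.vstack([cv2.resize(im['top'][225:275,265:325,::-1],(400,333),interpolation=cv2.INTER_CUBIC),cv2.resize(im['scene'][135:185,215:275,::-1],(400,333),interpolation=cv2.INTER_CUBIC)])
cv2.imwrite('pics/k.png',cv2.resize(np.hstack([c,d]),(700,583)))
E
python3 go.py .632 -.081 .16
```

```text
t: 20.4
tool_pos: [0.4691, -0.0348, 0.1569]
tool_rot: [-2.053, -2.378, 0.0]
contact_force: [-0.5, 0.4, -0.6]
opening: 0.0511
t: 20.8
tool_pos: [0.4691, -0.0348, 0.157]
tool_rot: [-2.31, -2.129, 0.0]
contact_force: [-1.1, 0.9, 0.2]
opening: 0.0511
{'scene': (array([ 0.4647, -0.0369]), array([245.6, 155.7,  46. ])), 'top': (array([ 0.9469, -0.3717]), array([ 396.4,   67.4, 2018. ]))}
(array([ 0.6358119 , -0.07912138]), {'scene': array([ 0.6417732 , -0.07486828]), 'top': array([ 0.63154784, -0.08218816])})
t 20.9 pos [ 0.4692 -0.0349  0.1571] delta mm [-32.6 166.   -2.9] hdg 85.3 tilt [-0.0002  0.    ] open 0.0512 F [0.3 0.1 0.4]
```

View pics/k.png

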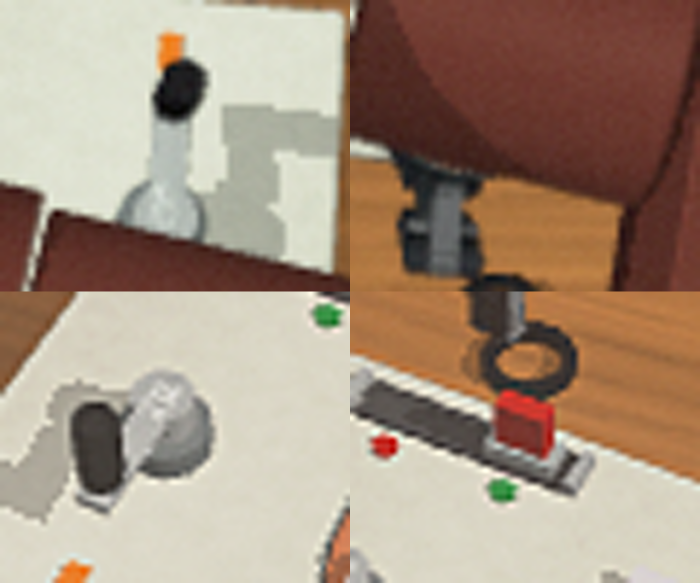

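```bash
python3 - <<'E'
from h import *
print(fitcyl({'top':(295.4,175.0),'scene':(201.4,191.2)},.084,.124,.010,[.63,-.08]))
E
python3 -m creep '[[0.6,-0.0047,0.0237,0,0,0,0],[0.6,-0.0047,0.0237,0,0,0,0],[0.6,-0.0047,0.0237,0,0,0,0],[0.6,-0.0047,0.0237,0,0,0,0],[0.6,-0.0047,0.0237,0,0,0,0],[0.6,-0.0047,0.0237,0,0,0,0],[0.6,-0.0044,0.0238,0,0,0,0],[0.6,0,0,0,0,0,0],[0.6,0,0,0,0,0,0],[0.6,0,0,0,0,0,0]]' 40
python3 go.py .632 -.081 .0945
```

```text
(array([ 0.63160051, -0.08223412]), {'top': array([ 0.63141592, -0.08240812]), 'scene': array([ 0.63187594, -0.08200327])})
t: 21.9
tool_pos: [0.6312, -0.081, 0.1569]
tool_rot: [-2.311, -2.127, 0.001]
contact_force: [-0.3, 0.1, 0.2]
opening: 0.0515
t 21.9 pos [ 0.6312 -0.081   0.1569] delta mm [ 0.1  0.8 62.4] hdg 85.25 tilt [-0.0009  0.0003] open 0.0515 F [-0.3  0.1  0.2]
```

```bash
python3 -m creep '[[0.6,-0.0012,0.0005,0.015,0,0,0],[0.6,0,0,0.015,0,0,0],[0.6,0,0,0.015,0,0,0],[0.6,0,0,0.012,0,0,0],[0.6,0,0,0.0054,0,0,0],[0.6,0,0,0,0,0,0],[0.6,0,0,0,0,0,0],[0,0,0,0,0,0,0],[0,0,0,0,0,0,0],[0,0,0,0,0,0,0],[0,0,0,0,0,0,0],[0,0,0,0,0,0,0]]' 30
python3 go.py .6316 -.0822 .0945
python3 - <<'E'
import numpy as np
for s in(15,):
  a=np.radians(np.arange(0,361,s)); x,y=50*np.cos(a),-50*np.sin(a)  # machine mm
  for i in range(24): print(i+1,'dx(tool)=%.4f dy=%.4f'%((y[i+1]-y[i])/1e3,(x[i+1]-x[i])/1e3))
E
```

```text
t: 23.1
tool_pos: [0.6326, -0.0827, 0.0958]
tool_rot: [2.312, 2.126, 0.0]
contact_force: [-2.4, 0.4, 5.3]
opening: 0.0191
t 23.1 pos [ 0.6326 -0.0827  0.0958] delta mm [ 0.4 -1.   1.3] hdg 85.22 tilt [ 0.0006 -0.0003] open 0.0191 F [-2.4  0.4  5.3]
1 dx(tool)=-0.0129 dy=-0.0017
2 dx(tool)=-0.0121 dy=-0.0050
3 dx(tool)=-0.0104 dy=-0.0079
4 dx(tool)=-0.0079 dy=-0.0104
5 dx(tool)=-0.0050 dy=-0.0121
6 dx(tool)=-0.0017 dy=-0.0129
7 dx(tool)=0.0017 dy=-0.0129
8 dx(tool)=0.0050 dy=-0.0121
9 dx(tool)=0.0079 dy=-0.0104
10 dx(tool)=0.0104 dy=-0.0079
11 dx(tool)=0.0121 dy=-0.0050
12 dx(tool)=0.0129 dy=-0.0017
13 dx(tool)=0.0129 dy=0.0017
14 dx(tool)=0.0121 dy=0.0050
15 dx(tool)=0.0104 dy=0.0079
16 dx(tool)=0.0079 dy=0.0104
17 dx(tool)=0.0050 dy=0.0121
18 dx(tool)=0.0017 dy=0.0129
19 dx(tool)=-0.0017 dy=0.0129
20 dx(tool)=-0.0050 dy=0.0121
21 dx(tool)=-0.0079 dy=0.0104
22 dx(tool)=-0.0104 dy=0.0079
23 dx(tool)=-0.0121 dy=0.0050
24 dx(tool)=-0.0129 dy=0.0017
```

```bash
python3 -m creep '[[0,-0.0129,-0.0017,0,0,0,0],[0,-0.0121,-0.0050,0,0,0,0],[0,-0.0104,-0.0079,0,0,0,0],[0,-0.0079,-0.0104,0,0,0,0],[0,-0.0050,-0.0121,0,0,0,0],[0,-0.0017,-0.0129,0,0,0,0],[0,0,0,0,0,0,0],[0,0,0,0,0,0,0],[0,0,0,0,0,0,0]]' 30
python3 go.py .5823 -.0782 .0958
```

```text
t: 24.0
tool_pos: [0.5785, -0.1283, 0.0958]
tool_rot: [2.312, 2.126, 0.002]
contact_force: [-0.9, 2.7, 6.0]
opening: 0.0191
t 24.0 pos [ 0.5785 -0.1283  0.0958] delta mm [50.3 -0.5 -0. ] hdg 85.21 tilt [0.0013 0.0001] open 0.0191 F [-0.9  2.7  6. ]
```

```bash
python3 -m creep '[[0,0.0017,-0.0129,0,0,0,0],[0,0.0050,-0.0121,0,0,0,0],[0,0.0079,-0.0104,0,0,0,0],[0,0.0104,-0.0079,0,0,0,0],[0,0.0121,-0.0050,0,0,0,0],[0,0.0129,-0.0017,0,0,0,0],[0,0,0,0,0,0,0],[0,0,0,0,0,0,0]]' 30
python3 go.py .5823 -.0782 .0958
python3 -m creep '[[0,0.0129,0.0017,0,0,0,0],[0,0.0121,0.0050,0,0,0,0],[0,0.0104,0.0079,0,0,0,0],[0,0.0079,0.0104,0,0,0,0],[0,0.0050,0.0121,0,0,0,0],[0,0.0017,0.0129,0,0,0,0],[0,0,0,0,0,0,0],[0,0,0,0,0,0,0]]' 30
python3 go.py .5823 -.0782 .0958
```

```text
t: 24.8
tool_pos: [0.5329, -0.0734, 0.0958]
tool_rot: [2.311, 2.128, 0.001]
contact_force: [-0.5, 1.0, 8.1]
opening: 0.0187
t 24.8 pos [ 0.5329 -0.0734  0.0958] delta mm [-0.7 49.7  0. ] hdg 85.27 tilt [ 0.0009 -0.0001] open 0.0187 F [-0.5  1.   8.1]
t: 25.6
tool_pos: [0.5874, -0.0285, 0.0958]
tool_rot: [2.31, 2.126, 0.001]
contact_force: [1.1, -0.3, 6.8]
opening: 0.0193
t 25.6 pos [ 0.5874 -0.0285  0.0958] delta mm [-49.9  -0.9   0. ] hdg 85.25 tilt [ 0.0017 -0.0008] open 0.0193 F [ 1.1 -0.3  6.8]
```

```bash
python3 -m creep '[[0,-0.0017,0.0129,0,0,0,0],[0,-0.0050,0.0121,0,0,0,0],[0,-0.0079,0.0104,0,0,0,0],[0,-0.0104,0.0079,0,0,0,0],[0,-0.0121,0.0050,0,0,0,0],[0,-0.0129,0.0017,0,0,0,0],[0,-0.0129,-0.0017,0,0,0,0],[0,-0.0121,-0.0050,0,0,0,0],[0,-0.0104,-0.0079,0,0,0,0],[0,-0.0079,-0.0104,0,0,0,0],[0,-0.0050,-0.0121,0,0,0,0],[0,-0.0017,-0.0129,0,0,0,0],[0,0,0,0,0,0,0],[0,0,0,0,0,0,0]]' 30
python3 go.py .5829 -.0782 .0958
python3 - <<'E'
from h import *
im={c:get_image(c) for c in K}
for m in findmounts(im,.054): print(m)
E
python3 -m creep '[[0,0.0017,-0.0129,0,0,0,0],[0,0.0050,-0.0121,0,0,0,0],[0,0.0079,-0.0104,0,0,0,0],[0,0.0104,-0.0079,0,0,0,0],[0,0.0121,-0.0050,0,0,0,0],[0,0.0129,-0.0017,0,0,0,0],[0,0.0129,0.0017,0,0,0,0],[0,0.0121,0.0050,0,0,0,0],[0,0.0104,0.0079,0,0,0,0],[0,0.0079,0.0104,0,0,0,0],[0,0.0050,0.0121,0,0,0,0],[0,0.0017,0.0129,0,0,0,0],[0,0,0,0,0,0,0],[0,0,0,0,0,0,0]]' 30
python3 go.py .5829 -.0782 .0958
```

```text
t: 27.0
tool_pos: [0.5776, -0.1281, 0.0958]
tool_rot: [2.312, 2.127, -0.001]
contact_force: [-1.8, 0.3, 8.0]
opening: 0.0189
t 27.0 pos [ 0.5776 -0.1281  0.0958] delta mm [50.2  1.1 -0.1] hdg 85.22 tilt [-0.0004 -0.0006] open 0.0189 F [-1.8  0.3  8. ]
(array([0.63667997, 0.07167361]), {'top': array([0.63688203, 0.07155341]), 'scene': array([0.63647671, 0.07175769])}, 117.0, 154.0)
(array([0.55798795, 0.13160644]), {'top': array([0.55768601, 0.13163262]), 'scene': array([0.55838432, 0.131604  ])}, 116.0, 150.0)
t: 28.5
tool_pos: [0.5872, -0.0285, 0.0958]
tool_rot: [2.311, 2.126, 0.001]
contact_force: [1.0, 0.9, 6.8]
opening: 0.0191
t 28.5 pos [ 0.5872 -0.0285  0.0958] delta mm [-49.9  -0.2   0. ] hdg 85.24 tilt [ 0.0017 -0.0006] open 0.0191 F [1.  0.9 6.8]
```

```bash
python3 -m creep '[[0,-0.0017,0.0129,0,0,0,0],[0,-0.0050,0.0121,0,0,0,0],[0,-0.0079,0.0104,0,0,0,0],[0,-0.0104,0.0079,0,0,0,0],[0,-0.0121,0.0050,0,0,0,0],[0,-0.0129,0.0017,0,0,0,0],[0,-0.0129,-0.0017,0,0,0,0],[0,-0.0121,-0.0050,0,0,0,0],[0,-0.0104,-0.0079,0,0,0,0],[0,-0.0079,-0.0104,0,0,0,0],[0,-0.0050,-0.0121,0,0,0,0],[0,-0.0017,-0.0129,0,0,0,0],[0,0,0,0,0,0,0],[0,0,0,0,0,0,0]]' 30
python3 go.py .5829 -.0782 .0958
python3 -m creep '[[0,0.0017,-0.0129,0,0,0,0],[0,0.0050,-0.0121,0,0,0,0],[0,0.0079,-0.0104,0,0,0,0],[0,0.0104,-0.0079,0,0,0,0],[0,0.0121,-0.0050,0,0,0,0],[0,0.0129,-0.0017,0,0,0,0],[0,0.0129,0.0017,0,0,0,0],[0,0.0121,0.0050,0,0,0,0],[0,0.0104,0.0079,0,0,0,0],[0,0.0079,0.0104,0,0,0,0],[0,0.0050,0.0121,0,0,0,0],[0,0.0017,0.0129,0,0,0,0],[0,0,0,0,0,0,0],[0,0,0,0,0,0,0]]' 30
python3 go.py .5829 -.0782 .0958
```

```text
t: 29.9
tool_pos: [0.5775, -0.1281, 0.0958]
tool_rot: [2.312, 2.127, -0.001]
contact_force: [-0.8, -0.4, 8.4]
opening: 0.0192
t 29.9 pos [ 0.5775 -0.1281  0.0958] delta mm [50.2  1.2 -0. ] hdg 85.21 tilt [-0.0004 -0.0005] open 0.0192 F [-0.8 -0.4  8.4]
t: 31.3
tool_pos: [0.5871, -0.0284, 0.0958]
tool_rot: [2.311, 2.126, 0.001]
contact_force: [1.4, 0.1, 7.7]
opening: 0.0188
t 31.3 pos [ 0.5871 -0.0284  0.0958] delta mm [-49.9  -0.1  -0. ] hdg 85.24 tilt [ 0.0016 -0.0005] open 0.0188 F [1.4 0.1 7.7]
```

```bash
python3 -m creep '[[0,-0.0017,0.0129,0,0,0,0],[0,-0.0050,0.0121,0,0,0,0],[0,-0.0079,0.0104,0,0,0,0],[0,-0.0104,0.0079,0,0,0,0],[0,-0.0121,0.0050,0,0,0,0],[0,-0.0043,0.0009,0,0,0,0],[0,-0.0043,0.0006,0,0,0,0],[0,-0.0021,0.0001,0,0,0,0],[0,0,0,0,0,0,0],[0,0,0,0,0,0,0],[0,0,0,0,0,0,0]]' 30
python3 go.py .6327 -.0825 .0958
```

```text
t: 32.4
tool_pos: [0.6326, -0.0803, 0.0958]
tool_rot: [2.311, 2.126, 0.002]
contact_force: [1.2, 0.2, 6.6]
opening: 0.019
t 32.4 pos [ 0.6326 -0.0803  0.0958] delta mm [-2.2  0.3  0. ] hdg 85.22 tilt [ 0.0019 -0.0005] open 0.019 F [1.2 0.2 6.6]
```

```bash
python3 -m creep '[[0,-0.0011,0,0,0,0,0],[0,-0.001,0,0,0,0,0],[0,0,0,0,0,0,0],[0,0,0,0,0,0,0]]' 30
python3 go.py .6327 -.0825 .0958
python3 -m creep '[[0.5,0,0,0,0,0,0],[0.6,0,0,0,0,0,0],[0.6,0,0,0,0,0,0],[0.6,0,0,0,0,0,0],[0.6,0,0,-0.01,0,0,0],[0.6,0,0,-0.02,0,0,0],[0.6,0,0,-0.03,0,0,0],[0.6,0,0,0,0,0,0],[0.6,0,0,0,0,0,-8.5],[0.6,0,0,0,0,0,-8.5],[0.6,0,0,0,0,0,-8.5],[0.6,0,0,0,0,0,-8.5],[0.6,0,0,0,0,0,-8.5],[0.6,0,0,0,0,0,-8.5],[0.6,0,0,0,0,0,-8.5],[0.6,0,0,0,0,0,-8.5],[0.6,0,0,0,0,0,-8.5],[0.6,0,0,0,0,0,-8.5]]' 40
python3 -m creep '[[0.6,0,0,0,0,0,-5],[0.6,0,0,0,0,0,0],[0.6,0,0,0,0,0,0]]' 40
python3 go.py .4692 -.0366 .156
```

```text
t: 32.8
tool_pos: [0.6325, -0.0819, 0.0958]
tool_rot: [2.311, 2.126, 0.003]
contact_force: [1.8, 1.9, 6.3]
opening: 0.0187
t 32.8 pos [ 0.6325 -0.0819  0.0958] delta mm [-0.6  0.2  0. ] hdg 85.23 tilt [0.002  0.0003] open 0.0187 F [1.8 1.9 6.3]
t: 34.6
tool_pos: [0.6321, -0.0824, 0.1546]
tool_rot: [-0.258, -3.13, -0.0]
contact_force: [1.0, -0.2, 0.7]
opening: 0.0514
t: 34.9
tool_pos: [0.6321, -0.0824, 0.1546]
tool_rot: [-0.134, -3.138, -0.0]
contact_force: [-0.1, -0.4, 0.2]
opening: 0.0514
t 34.9 pos [ 0.6321 -0.0824  0.1546] delta mm [166.2  31.8  -1.3] hdg 175.11 tilt [-0.0003  0.0001] open 0.0514 F [-0.1 -0.4  0.2]
```

```bash
python3 -m creep '[[0.6,0.0237,0.0045,0,0,0,0],[0.6,0.0237,0.0045,0,0,0,0],[0.6,0.0237,0.0045,0,0,0,0],[0.6,0.0237,0.0045,0,0,0,0],[0.6,0.0237,0.0045,0,0,0,0],[0.6,0.0237,0.0045,0,0,0,0],[0.6,0.0236,0.0045,0,0,0,0],[0.6,0,0,0,0,0,0],[0.6,0,0,0,0,0,0],[0.6,0,0,0,0,0,0]]' 40
python3 - <<'E'
from h import *
im={c:get_image(c) for c in K}
for m in findmounts(im,.054): print(m)
print(knobpos(im,{'top':(295,175),'scene':(202,194)}),lockpos({'scene':im['scene']},{'scene':(248,158)}))
c=np.hstack([cv2.resize(im['top'][145:245,175:325,::-1],(600,400),interpolation=cv2.INTER_CUBIC)])
cv2.imwrite('pics/k2.png',c)
E
python3 go.py .4696 -.0368 .0684
```

```text
t: 35.9
tool_pos: [0.4704, -0.0375, 0.1552]
tool_rot: [0.132, 3.138, -0.0]
contact_force: [-0.4, 0.2, 0.8]
opening: 0.0514
(array([0.55716004, 0.13078121]), {'top': array([0.55710226, 0.13088005]), 'scene': array([0.55723036, 0.13069607])}, 117.0, 154.0)
(array([0.63737658, 0.07254656]), {'top': array([0.63733666, 0.07256152]), 'scene': array([0.63741763, 0.0725374 ])}, 114.0, 149.0)
(array([ 0.63484437, -0.07861762]), {'scene': array([ 0.64011106, -0.07526172]), 'top': array([ 0.63099675, -0.0809158 ])}) {'scene': (array([ 0.4647, -0.0369]), array([245.6, 155.7,  46. ]))}
t 36.0 pos [ 0.4704 -0.0375  0.155 ] delta mm [ 0.9  0.6 86.6] hdg 175.19 tilt [ 0.0003 -0.0001] open 0.0509 F [ 0.1 -0.2  0.2]
```

View pics/k2.png

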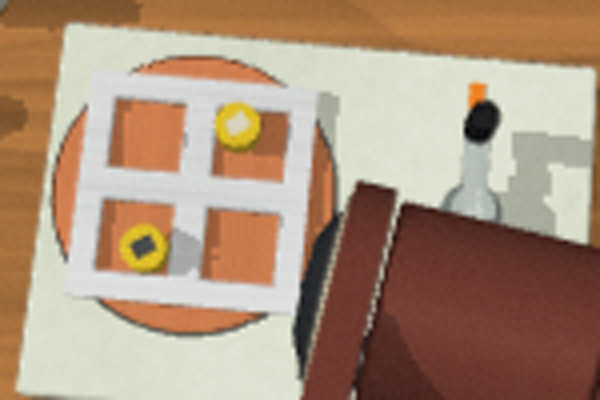

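Both mounts are still in their pockets (crop (143,246) and (238,126)), and the handle is back over the orange mark (480,95–120). Next I lock it.

```bash
python3 -m creep '[[0.6,0.0009,0.0006,0.02,0,0,0],[0.6,0,0,0.02,0,0,0],[0.6,0,0,0.02,0,0,0],[0.6,0,0,0.015,0,0,0],[0.6,0,0,0.0106,0,0,0],[0.6,0,0,0,0,0,0],[0,0,0,0,0,0,0],[0,0,0,0,0,0,0],[0,0,0,0,0,0,0],[0,0,0,0,0,0,0],[0,0,-0.008,0,0,0,0],[0,0,-0.008,0,0,0,0],[0,0,-0.008,0,0,0,0],[0,0,-0.008,0,0,0,0],[0,0,-0.008,0,0,0,0],[0,0,-0.008,0,0,0,0],[0,0,-0.008,0,0,0,0],[0,0,0,0,0,0,0],[0,0,0,0,0,0,0]]' 40
python3 go.py .4652 -.0970 .0684
python3 -m creep '[[0,0,-0.003,0,0,0,0],[0,0,-0.003,0,0,0,0],[0,0,0,0,0,0,0],[0,0,0,0,0,0,0]]' 40; python3 go.py .4652 -.097 .0684
python3 -m creep '[[0,0,-0.003,0,0,0,0],[0,0,0,0,0,0,0],[0,0,0,0,0,0,0]]' 40; python3 go.py .4652 -.097 .0684
```

```text
t: 37.9
tool_pos: [0.4648, -0.0935, 0.0705]
tool_rot: [0.132, 3.137, -0.002]
contact_force: [-1.7, -0.8, 4.9]
opening: 0.0248
t 37.9 pos [ 0.4648 -0.0935  0.0705] delta mm [-0.7 -3.5  2.1] hdg 175.19 tilt [ 0.0016 -0.0011] open 0.0248 F [-1.7 -0.8  4.9]
t: 38.3
tool_pos: [0.4645, -0.0971, 0.0704]
tool_rot: [0.132, 3.137, 0.006]
contact_force: [-0.4, 6.7, 6.7]
opening: 0.0246
t 38.3 pos [ 0.4645 -0.0971  0.0704] delta mm [-0.7  0.2  2. ] hdg 175.18 tilt [0.0019 0.004 ] open 0.0246 F [-0.4  6.7  6.7]
t: 38.6
tool_pos: [0.4644, -0.0974, 0.0704]
tool_rot: [0.133, 3.137, 0.017]
contact_force: [0.9, 16.7, 8.9]
opening: 0.0253
t 38.6 pos [ 0.4644 -0.0974  0.0704] delta mm [-0.7  0.4  2. ] hdg 175.16 tilt [0.0023 0.0105] open 0.0253 F [ 0.9 16.7  8.9]
```

```bash
python3 -m creep '[[0,0,0.004,0,0,0,0],[0,0,0,0,0,0,0],[0.6,0,0,0,0,0,0],[0.6,0,0,0,0,0,0],[0.6,0,0,0,0,0,0],[0.6,0,0,0,0,0,0],[0.6,0,0,-0.015,0,0,0],[0.6,0,0,-0.025,0,0,0],[0.6,0,0,-0.03,0,0,0],[0.6,0,0,-0.015,0,0,0],[0.6,-0.0073,0.0235,0,0,0,0],[0.6,-0.0073,0.0235,0,0,0,0],[0.6,-0.0073,0.0235,0,0,0,0],[0.6,-0.0073,0.0235,0,0,0,0],[0.6,-0.0073,0.0235,0,0,0,0],[0.6,-0.0073,0.0235,0,0,0,0],[0.6,-0.0073,0.0235,0,0,0,0],[0.6,-0.0073,0.0235,0,0,0,0],[0.6,-0.0073,0.0235,0,0,0,0],[0.6,-0.0073,0.0235,0,0,0,0]]' 40
python3 -m creep '[[0.6,0,0,0,0,0,0],[0.6,0,0,0,0,0,0],[0.6,0,0,0,0,0,0]]'
python3 - <<'E'
from h import *
im={c:get_image(c) for c in K}
for m in findmounts(im,.054): print(m)
print(lockpos(im),knobpos(im,{'top':(295,175),'scene':(202,194)})[1])
E
python3 go.py .5572 .1308 .0635
```

```text
t: 40.6
tool_pos: [0.5561, 0.1317, 0.1534]
tool_rot: [-0.131, -3.138, 0.0]
contact_force: [-0.2, -0.2, 0.0]
opening: 0.0513
t: 40.9
tool_pos: [0.5556, 0.1301, 0.1537]
tool_rot: [-0.132, -3.138, 0.001]
contact_force: [0.2, -0.0, 0.0]
opening: 0.0515
(array([0.63737658, 0.07254656]), {'top': array([0.63733666, 0.07256152]), 'scene': array([0.63741763, 0.0725374 ])}, 114.0, 149.0)
{'scene': (array([ 0.4645, -0.0978]), array([224.1, 149.3,  85. ])), 'top': (array([ 0.4644, -0.0985]), array([302. , 243.6,  46. ]))} {'scene': array([ 0.63987417, -0.0759715 ]), 'top': array([ 0.63099675, -0.0809158 ])}
t 41.0 pos [0.5558 0.1299 0.154 ] delta mm [-1.4  1.  90.5] hdg 175.16 tilt [-0.0004 -0.0002] open 0.0516 F [ 0.3 -0.6 -0.3]
```

```bash
python3 -m creep '[[0.6,-0.0014,0.001,0.02,0,0,0],[0.6,0,0,0.02,0,0,0],[0.6,0,0,0.02,0,0,0],[0.6,0,0,0.015,0,0,0],[0.6,0,0,0.01,0,0,0],[0.6,0,0,0.0055,0,0,0],[0.6,0,0,0,0,0,0],[0,0,0,0,0,0,0],[0,0,0,0,0,0,0],[0,0,0,0,0,0,0],[0,0,0,0,0,0,0],[0,0,0,0,0,0,0]]' 40
python3 go.py .5572 .1308 .0635
python3 -m creep '[[0,0,0,-0.015,0,0,0],[0,0,0,-0.03,0,0,0],[0,0,0,-0.03,0,0,0],[0,0,0,-0.025,0,0,0],[0,0,0,0,0,0,0],[0,0,0,0,0,0,0],[0,0,0,0,0,0,0]]' 40
python3 go.py .450 -.316 .160
```

```text
t: 42.2
tool_pos: [0.5585, 0.1318, 0.065]
tool_rot: [0.131, 3.137, 0.001]
contact_force: [-1.1, 0.4, 5.7]
opening: 0.0278
t 42.2 pos [0.5585 0.1318 0.065 ] delta mm [ 1.3 -1.1  1.5] hdg 175.22 tilt [0.0023 0.0003] open 0.0278 F [-1.1  0.4  5.7]
t: 42.9
tool_pos: [0.5563, 0.1315, 0.1619]
tool_rot: [-0.131, -3.136, 0.001]
contact_force: [-0.2, 0.2, -0.2]
opening: 0.0281
t 42.9 pos [0.5563 0.1315 0.1619] delta mm [  68.6 -454.8    2.4] hdg 175.22 tilt [-0.0033 -0.0003] open 0.0281 F [-0.2  0.2 -0.2]
```

```bash
python3 -m creep '[[0,0.0049,-0.02,0,0,0,0],[0,0.0049,-0.028,0,0,0,0],[0,0.0049,-0.03,0,0,0,0],[0,0.0049,-0.03,0,0,0,0],[0,0.0049,-0.03,0,0,0,0],[0,0.0049,-0.03,0,0,0,0],[0,0.0049,-0.03,0,0,0,0],[0,0.0049,-0.03,0,0,0,0],[0,0.0049,-0.03,0,0,0,0],[0,0.0049,-0.03,0,0,0,0],[0,0.0049,-0.03,0,0,0,0],[0,0.0049,-0.03,0,0,0,0],[0,0.0049,-0.03,0,0,0,0],[0,0.0049,-0.028,0,0,0,0],[0,0.0049,-0.028,0,0,0,0],[0,0.0049,-0.02,0,0,0,0],[0,0,0,0,0,0,0],[0,0,0,0,0,0,0],[0,0,0,0,0,0,0]]' 40
python3 go.py .440 -.315 .0165
```

```text
t: 44.8
tool_pos: [0.4414, -0.3131, 0.1627]
tool_rot: [-0.13, -3.138, -0.003]
contact_force: [0.4, -0.5, 0.1]
opening: 0.0279
t 44.8 pos [ 0.4414 -0.3131  0.1627] delta mm [  1.1  -2.3 146.2] hdg 175.26 tilt [-0.0012  0.0017] open 0.0279 F [ 0.4 -0.5  0.1]
```

```bash
python3 -m creep '[[0,0.0011,-0.0023,0.025,0,0,0],[0,0,0,0.03,0,0,0],[0,0,0,0.03,0,0,0],[0,0,0,0.025,0,0,0],[0,0,0,0.015,0,0,0],[0,0,0,0.01,0,0,0],[0,0,0,0.006,0,0,0],[0,0,0,0.003,0,0,0],[0,0,0,0,0,0,0],[0,0,0,0,0,0,0],[0,0,0,0,0,0,0]]' 40
python3 go.py .440 -.315 .0165
```

```text
t: 45.9
tool_pos: [0.4408, -0.317, 0.0206]
tool_rot: [0.131, 3.138, -0.002]
contact_force: [-0.0, 0.7, -0.9]
opening: 0.0275
t 45.9 pos [ 0.4408 -0.317   0.0206] delta mm [1.  1.9 4.1] hdg 175.22 tilt [ 0.0012 -0.0012] open 0.0275 F [-0.   0.7 -0.9]
```

```bash
python3 -m creep '[[0,0,0,0.002,0,0,0],[0,0,0,0.0015,0,0,0],[0,0,0,0,0,0,0],[0,0,0,0,0,0,0],[0,0,0,0,0,0,0]]' 40
python3 go.py .440 -.315 .0165
```

```text
t: 46.4
tool_pos: [0.4403, -0.3165, 0.0162]
tool_rot: [-0.131, -3.139, -0.0]
contact_force: [0.6, 0.1, -0.2]
opening: 0.0278
t 46.4 pos [ 0.4403 -0.3165  0.0162] delta mm [ 0.4  1.4 -0.3] hdg 175.22 tilt [-0.  0.] open 0.0278 F [ 0.6  0.1 -0.2]
```

```bash
python3 -m creep '[[0,0,0,0.001,0,0,0],[0,0,0,0,0,0,0],[0,0,0,0,0,0,0]]' 40
python3 go.py .440 -.315 .0165
python3 -m creep '[[0.6,0,0,0,0,0,0],[0.6,0,0,0,0,0,0],[0.6,0,0,0,0,0,0],[0.6,0,0,0,0,0,0],[0.6,0,0,-0.015,0,0,0],[0.6,0,0,-0.03,0,0,0],[0.6,0,0,-0.04,0,0,0],[0.6,0,0,-0.04,0,0,0],[0.6,0,0,-0.02,0,0,0],[0.6,0,0,0,0,0,0],[0.6,0,0,0,0,0,0],[0.6,0,0,0,0,0,0]]' 40
python3 - <<'E'
from h import *
im={c:get_image(c) for c in K}
for m in findmounts(im,.005): print(m)
for m in findmounts(im,.054): print(m)
E
python3 go.py .6374 .0725 .155
```

```text
t: 46.7
tool_pos: [0.4403, -0.3164, 0.0152]
tool_rot: [-0.131, -3.139, -0.0]
contact_force: [-0.8, 0.6, -0.3]
opening: 0.0282
t 46.7 pos [ 0.4403 -0.3164  0.0152] delta mm [ 0.4  1.4 -1.3] hdg 175.22 tilt [-0.0001  0.0001] open 0.0282 F [-0.8  0.6 -0.3]
t: 47.9
tool_pos: [0.4395, -0.3157, 0.1586]
tool_rot: [-0.131, -3.137, -0.003]
contact_force: [-0.8, -0.3, -0.4]
opening: 0.0513
(array([ 0.43904443, -0.31712835]), {'top': array([ 0.43866481, -0.31761901]), 'scene': array([ 0.44020194, -0.31605644])}, 123.0, 111.0)
(array([0.62876165, 0.06897418]), {'top': array([0.64965949, 0.07537521]), 'scene': array([0.60659789, 0.06187947])}, 114.0, 148.0)
(array([ 0.45033042, -0.2981832 ]), {'top': array([ 0.43749887, -0.29966026]), 'scene': array([ 0.47944587, -0.28601254])}, 123.0, 111.0)
(array([0.63731336, 0.07251682]), {'top': array([0.63733666, 0.07256152]), 'scene': array([0.63728461, 0.07247672])}, 114.0, 148.0)
t 48.0 pos [ 0.4394 -0.3157  0.1582] delta mm [-164.9  403.3    3.7] hdg 175.22 tilt [-0.0026  0.0024] open 0.0508 F [-0.1 -0.8  0.3]
```

```bash
python3 -m creep '[[0.6,-0.011,0.022,0,0,0,0],[0.6,-0.011,0.0275,0,0,0,0],[0.6,-0.011,0.0275,0,0,0,0],[0.6,-0.011,0.0275,0,0,0,0],[0.6,-0.011,0.0275,0,0,0,0],[0.6,-0.011,0.0275,0,0,0,0],[0.6,-0.011,0.0275,0,0,0,0],[0.6,-0.011,0.0275,0,0,0,0],[0.6,-0.011,0.0275,0,0,0,0],[0.6,-0.011,0.0275,0,0,0,0],[0.6,-0.011,0.0275,0,0,0,0],[0.6,-0.011,0.0275,0,0,0,0],[0.6,-0.011,0.0275,0,0,0,0],[0.6,-0.011,0.0275,0,0,0,0],[0.6,-0.0105,0.0225,0,0,0,0],[0.6,0,0,0,0,0,0],[0.6,0,0,0,0,0,0],[0.6,0,0,0,0,0,0]]' 40
python3 go.py .6374 .0725 .0635
```

```text
t: 49.8
tool_pos: [0.637, 0.0697, 0.1592]
tool_rot: [-0.132, -3.137, 0.001]
contact_force: [0.2, -0.0, -0.9]
opening: 0.0514
t 49.8 pos [0.637  0.0697 0.1592] delta mm [-0.3  2.9 95.7] hdg 175.18 tilt [-0.0018 -0.0003] open 0.0514 F [ 0.2 -0.  -0.9]
```

```bash
python3 -m creep '[[0.6,-0.0003,0.0027,0.02,0,0,0],[0.6,0,0,0.02,0,0,0],[0.6,0,0,0.02,0,0,0],[0.6,0,0,0.015,0,0,0],[0.6,0,0,0.012,0,0,0],[0.6,0,0,0.008,0,0,0],[0.6,0,0,0,0,0,0],[0,0,0,0,0,0,0],[0,0,0,0,0,0,0],[0,0,0,0,0,0,0],[0,0,0,0,0,0,0],[0,0,0,0,0,0,0]]' 40
python3 go.py .6374 .0725 .0635
python3 -m creep '[[0,0,0,-0.015,0,0,0],[0,0,0,-0.03,0,0,0],[0,0,0,-0.03,0,0,0],[0,0,0,-0.025,0,0,0],[0,0,0,0,0,0,0],[0,0,0,0,0,0,0],[0,0,0,0,0,0,0]]' 40
python3 go.py .540 -.316 .160
```

```text
t: 51.0
tool_pos: [0.639, 0.073, 0.0665]
tool_rot: [0.131, 3.137, -0.0]
contact_force: [-1.5, -0.3, 4.7]
opening: 0.0278
t 51.0 pos [0.639  0.073  0.0665] delta mm [ 1.6 -0.7  3. ] hdg 175.23 tilt [ 0.0019 -0.0002] open 0.0278 F [-1.5 -0.3  4.7]
t: 51.7
tool_pos: [0.6371, 0.0732, 0.1632]
tool_rot: [-0.131, -3.136, 0.0]
contact_force: [-0.0, 0.0, -0.3]
opening: 0.0278
t 51.7 pos [0.6371 0.0732 0.1632] delta mm [  64.4 -395.9    3.5] hdg 175.23 tilt [-0.0031  0.0001] open 0.0278 F [-0.   0.  -0.3]
```

```bash
python3 -m creep '[[0,0.0044,-0.021,0,0,0,0],[0,0.0044,-0.027,0,0,0,0],[0,0.0044,-0.027,0,0,0,0],[0,0.0044,-0.027,0,0,0,0],[0,0.0044,-0.027,0,0,0,0],[0,0.0044,-0.027,0,0,0,0],[0,0.0044,-0.027,0,0,0,0],[0,0.0044,-0.027,0,0,0,0],[0,0.0044,-0.027,0,0,0,0],[0,0.0044,-0.027,0,0,0,0],[0,0.0044,-0.027,0,0,0,0],[0,0.0044,-0.027,0,0,0,0],[0,0.0044,-0.027,0,0,0,0],[0,0.0044,-0.027,0,0,0,0],[0,0.0044,-0.022,0,0,0,0],[0,0,0,0,0,0,0],[0,0,0,0,0,0,0],[0,0,0,0,0,0,0]]' 40
python3 go.py .540 -.315 .0165
python3 -m creep '[[0,0,0,0.025,0,0,0],[0,0,0,0.03,0,0,0],[0,0,0,0.03,0,0,0],[0,0,0,0.025,0,0,0],[0,0,0,0.015,0,0,0],[0,0,0,0.01,0,0,0],[0,0,0,0.004,0,0,0],[0,0,0,0,0,0,0],[0,0,0,0,0,0,0],[0,0,0,0,0,0,0],[0,0,0,0,0,0,0]]' 40
python3 go.py .540 -.315 .0165
```

```text
t: 53.5
tool_pos: [0.5394, -0.3129, 0.164]
tool_rot: [-0.13, -3.137, -0.002]
contact_force: [-0.7, -1.0, -0.1]
opening: 0.0275
t 53.5 pos [ 0.5394 -0.3129  0.164 ] delta mm [ -1.   -2.3 147.5] hdg 175.26 tilt [-0.0015  0.0016] open 0.0275 F [-0.7 -1.  -0.1]
t: 54.6
tool_pos: [0.5402, -0.3145, 0.0273]
tool_rot: [0.131, 3.137, -0.002]
contact_force: [-0.1, 1.4, 1.1]
opening: 0.0282
t 54.6 pos [ 0.5402 -0.3145  0.0273] delta mm [ 0.2 -0.5 10.8] hdg 175.22 tilt [ 0.0014 -0.0011] open 0.0282 F [-0.1  1.4  1.1]
```

```bash
python3 -m creep '[[0,0,0,0.006,0,0,0],[0,0,0,0.003,0,0,0],[0,0,0,0,0,0,0],[0,0,0,0,0,0,0],[0,0,0,0,0,0,0]]' 40
python3 go.py .540 -.315 .0165
```

```text
t: 55.1
tool_pos: [0.5395, -0.3139, 0.017]
tool_rot: [-0.131, -3.139, -0.0]
contact_force: [-1.1, 0.9, 0.5]
opening: 0.0278
t 55.1 pos [ 0.5395 -0.3139  0.017 ] delta mm [-0.6 -1.   0.5] hdg 175.22 tilt [-0.0003  0.0002] open 0.0278 F [-1.1  0.9  0.5]
```

Release, retreat clear, and check everything.

```bash
python3 -m creep '[[0,0,0,0.001,0,0,0],[0,0,0,0,0,0,0],[0.6,0,0,0,0,0,0],[0.6,0,0,0,0,0,0],[0.6,0,0,0,0,0,0],[0.6,0,0,0,0,0,0],[0.6,0,0,-0.015,0,0,0],[0.6,0,0,-0.03,0,0,0],[0.6,0,0,-0.04,0,0,0],[0.6,0,0,-0.04,0,0,0],[0.6,0,0,-0.03,0,0,0],[0.6,0.02,0,-0.02,0,0,0],[0.6,0.02,-0.02,0,0,0,0],[0.6,0.02,-0.02,0,0,0,0],[0.6,0.02,-0.02,0,0,0,0],[0.6,0.02,-0.02,0,0,0,0],[0.6,0.02,-0.02,0,0,0,0],[0.6,0.0,-0.02,0,0,0,0],[0.6,0,0,0,0,0,0],[0.6,0,0,0,0,0,0]]' 40
python3 - <<'E'
from h import *
im={c:get_image(c) for c in K}
for m in findmounts(im,.005): print(m)
print(lockpos(im),knobpos(im,{'top':(295,175),'scene':(202,194)})[1])
cv2.imwrite('pics/end.png',np.hstack([im['top'][90:300,90:480,::-1],im['scene'][90:300,90:480,::-1]]))
cv2.imwrite('pics/e1.png',cv2.resize(np.vstack([im['top'][110:290,90:440,::-1],im['scene'][100:310,90:440,::-1]]),(538,600)))
E
```

```text
t: 57.1
tool_pos: [0.4102, -0.4237, 0.1921]
tool_rot: [0.132, 3.138, -0.0]
contact_force: [0.1, -0.0, -0.5]
opening: 0.0513
(array([ 0.43900667, -0.31727111]), {'top': array([ 0.43859784, -0.31774202]), 'scene': array([ 0.44021071, -0.31621032])}, 122.0, 110.0)
(array([ 0.53843973, -0.31467924]), {'top': array([ 0.53799459, -0.31512554]), 'scene': array([ 0.53940525, -0.31380019])}, 120.0, 121.0)
{'scene': (array([ 0.4641, -0.0974]), array([224.3, 149.2,  83. ])), 'top': (array([ 0.4644, -0.0985]), array([302. , 243.6,  46. ]))} {'scene': array([ 0.63973825, -0.0758001 ]), 'top': array([ 0.6309653 , -0.08058902])}
```

View pics/e1.png

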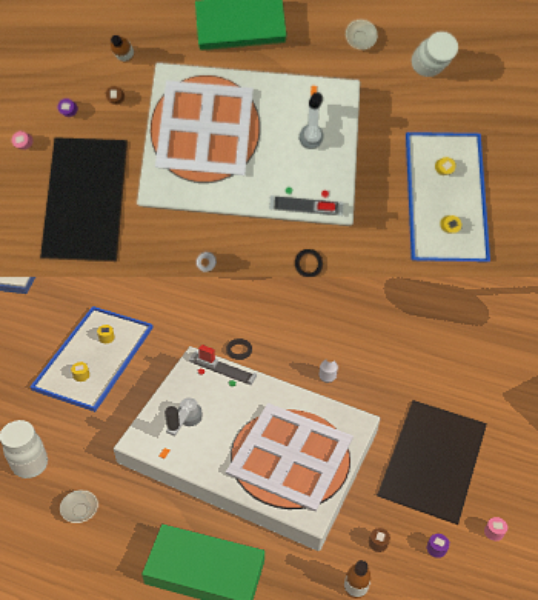

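Both mounts stand upright in the tray (top view (446,166) and (452,224)). The lock is at red, the crank is over the mark, and the bystanders are in place.

```bash
python3 -c "
from station import *
print(finish_job())"
```

```text
the job is handed in; nothing more can be done
None
```

The job is done and handed in at about 57 s of robot time; the simulator gave no verdict.

- **Loading:** I stood the two yellow mounts on the mat, the only ones present, in diagonally opposite pockets. The brown, pink and purple look-alikes were left alone.
- **Lapping:** I slid the lock to its stop at the green dot, then cranked three turns clockwise and let go over the orange mark. Both mounts were still in their pockets when I checked just after letting go.
- **Unloading:** I slid the lock back to its stop at the red dot. Slide travel between the two stops measured about 60 mm. I then stood both mounts in the blue tray beside the machine.

**Last checks:**
- **Mounts:** they are upright in the tray at about (0.439, -0.317) and (0.538, -0.315). The two cameras agree to within about 2 mm.
- **Lock:** it is at the red end.
- **Crank:** the handle is within about 1 mm of where it started. The scene camera's automatic knob fit was about 9 mm off the top camera's throughout, because it misses the knob's pale top. A hand-read fit before cranking agreed with the top camera, and the top camera and the arm's own position readings put the final position right.
- **Bystanders:** by eye in the final picture they had not moved; I did not measure them.

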